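# Hang the bangle from its case on the display stand

## Robot

A 7-joint arm with a two-finger parallel gripper is mounted at the origin on the work surface. World frame = base frame: x ahead of the robot, y to its left, z up, the work surface at z = 0. Lengths are in m, angles in rad, forces in N, time in s.
With the tool pointing down it reaches from about 0.4 to 0.85 m from the base axis. Payload 10.4 kg.
Tool frame: the origin (TCP) lies at the very end of the fingers, on their centre line; the grasp point (between the pads) lies 19 mm behind it; z points along the fingers, y is the line along which they close (so a half turn about z gives the same grasp; the last joint's range is limited). The gripper opens to 85 mm and grips with 20 to 120 N. Pads are 22 mm wide; open, the fingers measure 114 mm over their backs; the gripper's body (76 mm by 85 mm) begins 54 mm behind the grasp point. The pads swing forward as they close: fully open they stand 13 mm farther back than shut.
Start: joints at [-1.261, 0.332, -0.065, 1.46, 0.022, 1.35, -0.088], TCP at [0.204, 0.591, 0.231] pointing down, gripper open.
Joint ranges: [-2.6, 2.6], [-0.5, 2.12], [-1.47, 1.34], [0.16, 2.42], [-1.27, 4.41], [0.06, 2.06], [-2.6, 2.6]. Speed limits (rad/s): [2.22, 2.22, 2.79, 2.79, 3.14, 3.14, 3.14].

## Interface

Orientations are given as a unit quaternion [x, y, z, w].
In Python, from workcell import manip, vision, order gives the robot as it stands. The module is installed in compiled form; this text tells all that it offers.
- The arm moves only by the tool move_arm, never from a script. Its argument "motion" is a list of rows, each a list of 3 entries, a list of its own where there are three numbers: the shift along the tool's x, y, z scaled (see below), then the turn, a rotation vector about the tool's x, y, z scaled (see below), then the opening, from -1 (shut) to 1 (fully open). In form: [[[dx, dy, dz], [wx, wy, wz], hand], ...]. A call has 1 to 12 rows; each row shifts and turns the commanded pose from where the row before left it, along the tool's axes as they then stand; what a row does not reach is not made up. The controller multiplies each number of a shift by 0.75 m and each number of a turn by pi/4 rad. A row lasts 1/10 s, in which the tool goes at most 50 mm and 8.59 degrees, less where a joint would pass 70% of its speed; a pose out of reach is approached as far as the arm can. A call with a number of a shift or a turn outside -1 to 1 is refused whole. A call with a gripper value outside its range is refused whole. The fingers move at their own pace and stop on an object; "newtons" is the grip in N (left out, the last holds). Time passes only in rows, so rows that do not move let the fingers close. It gives the time, the measured TCP pose, the force, the opening and the grip force at its end, in the units of the state.
- manip.get_obs(): the state, without advancing time (a new reading comes with each control period).
- vision.camera(name): name is "side" or "top"; returns a dict with "pixels" (400x640x3 uint8, red, green, blue), "fx", "fy", "cx", "cy" (pixels), "k1" (the pictures are not rectified: a ray, as slopes to the right and down, at radius r is drawn at 1 + k1 r^2 times it, then the intrinsics apply), "R" (3x3) and "t" (3): a world point X has camera coordinates R X + t. Camera axes: x right, y down, z forward; pixel columns grow to the right and rows downward; lengths in m; the calibration is good to about 2 mm. A picture is of the moment at which its call begins. There is no depth.
- order.hand_in(): hands the job in; it is judged then, once.
The state is a dict: "clock": time; "joint_pos": joint angles; "joint_velocities": joint speeds; "tau": joint torques, N m; "position": TCP position; "ee_rot": TCP orientation; "ft_force": force on the tool from outside, world axes, zero at the start; "torque": the same for the moment, N m; "grip_width": opening from 0.0 (shut) to 1.0 (fully open); "grasp_force": force on a finger pad.
Only numpy, scipy, OpenCV 4.12 (cv2) and the standard library are available. Lean on these libraries where they do the work, as an engineer would, in place of code of your own. Each camera call takes 0.05 s, during which the arm holds its last target. There are 200 camera calls.

## Task

Open the small wooden presentation case, which has a lift tab at the front, far enough that the lid stays open by itself, and lift out the metal bangle that stands in the slot inside. Hang it on the empty hook of the display stand, the arm whose upturned end points towards the robot: in sideways over the tip, then down into the bend, and leave it hanging there at rest, with the case still open. Do not drop the bangle onto the table or the stand's foot, and leave the other things on the bench where they are.

Things in the scene. Friction and masses are not known exactly. Their poses are not given: they have to be found in the camera images.
- case: walnut clamshell case, brass line at the seam, fixed; origin under its centre, on the table. 120 mm (x, front to back) by 110 mm (y); base 45 mm high, lid 52 mm deep, 97 mm when shut. Front faces -x; its x points away from the robot within 0.35 rad. On the robot's left or right. Inside, a pad (top at 43 mm) has a slot 80 mm (x) by 18 mm (y), floor at 14 mm, in which the bangle stands
- case_lid (a joint): lid angle in rad: 0 shut (at the start), grows as it opens, stop at 1.8. No latch. Left alone the lid falls shut below about 1.0 rad and falls on open to the stop beyond about 1.15. Lid 0.15 kg, under 3 N at the tab; hinge slightly damped
- lid_tab (a point): brass lift tab on the lid's lower front edge: tongue 30 mm wide (case y), 6 mm thick, 19 mm proud of the lid's front face; this point is its middle, 11 mm from that face, 49 mm above the table when shut, 131 mm from the hinge line. Can be pinched from above across its 30 mm, fingers closing along the case's y; it then pivots between the pads as the lid turns
- lid_hinge (a point): middle of the lid's hinge line, on the rear top edge of the case's base (case x +60 mm, 45 mm above the table); the line runs along the case's y
- bangle: metal bangle, a stiff round band: outer diameter 74 mm, inner 61 mm, 14 mm wide, 6 mm thick, about 0.09 kg. At the start it stands upright in the slot: origin at its lowest point, z up, y along the ring's axis (the case's y within 0.06 rad); top 87 mm above the table, 44 mm proud of the pad, where it can be pinched from above across the 14 mm
- bangle_center (a point): centre of the bangle's ring, 36 mm above the bangle's origin at the start
- stand: metal display stand, fixed, on the other side from the case: round foot 110 mm across, thin post (top at 208 mm), two arms of 8 mm round bar in line along its x, each dipping to a bend and ending in an upturned tip at 218 mm. Origin under the foot's centre. The front arm (-x, towards the robot within 0.45 rad) is empty; the rear one carries a wooden bangle
- hook_throat (a point): top of the bar in the middle of the front arm's bend: 61 mm from the post's axis, 192 mm above the table. Axes as the stand's: x along the bar to the post, z up. The bar is level for 22 mm here, then climbs both ways. A hung bangle's centre is 30 mm below this point, its axis (the bangle's y) along x. Open the fingers to only about 35 mm to let go: wide open they meet the tip
- hook_tip (a point): top of the front arm's upturned tip: 36 mm from the throat, away from the post, and 26 mm higher (218 mm above the table)
- wood_bangle: bystander: wooden bangle that already hangs on the stand's rear arm (outer diameter 76 mm, 18 mm wide); origin at its underside
- tub_silver: bystander: clear round plastic tub of metal beads, 68 mm across, 34 mm high, on the table between the case and the stand; origin at its underside
- wrist_sizer: bystander: white plastic ring gauge, 66 mm across, 20 mm high, lying at the left side of the table; origin at its underside
- polish_jar: bystander: small amber jar with a black cap, 48 mm across, 62 mm high, on the table between the case and the stand; origin at its underside
- pliers: bystander: small pliers with black grips, 135 mm long, 10 mm high, lying nearest the robot; origin at its underside
- hammer: bystander: hammer, 230 mm long, lying at the right side of the table; origin at its underside
There are look-alikes about, which are no part of the job. What is shaped like the case but green is not meant. Leave any pink look-alike of the stand alone.

How it is judged:
On the way, in this order (a step that is already met when the one before it is completed fails the run):
1. the lid is open and stays open (past 1.6 rad for half a second) (value of joint case_lid above 1.6 rad), for 0.5 s.
2. the bangle is lifted clear of the open case (its centre over 100 mm above the case's underside) (value of joint case_lid above 1.6 rad and z of bangle_center in the frame of case above 0.1 m), for 0.1 s.
At the end, for the whole second after the job is handed in: The lid is open beyond 1.6 rad; the bangle hangs freely in the bend of the front arm: its centre within 20 mm along the bar and 15 mm across it of the throat and 20 to 42 mm below it, its axis within 0.5 rad of the bar, hanging still (below 0.05 m/s and 0.6 rad/s) (value of joint case_lid above 1.6 rad and x of bangle_center in the frame of hook_throat between -0.02 and 0.02 m and y of bangle_center in the frame of hook_throat between -0.015 and 0.015 m and z of bangle_center in the frame of hook_throat between -0.042 and -0.02 m and angle between the y axis of bangle and the x axis of stand, either way round below 0.5 rad and linear speed of bangle below 0.05 m/s and angular speed of bangle below 0.6 rad/s); the robot touches nothing.
It fails at once if the bangle drops onto the table or the stand's foot (height (world z) of bangle_center below 0.042 m).
It fails at once if another thing on the bench is shifted by more than 30 mm (distance of any of wood_bangle, tub_silver, wrist_sizer, polish_jar, pliers, hammer from where it was at the start of the episode above 0.03 m).
It also fails if it takes over 69 s, if anything falls off the work surface, if the arm or the gripper's body presses on something with over 40 N, if the wrist force passes 120 N, or if a joint passes its speed limit or range.

## Working session

There is one attempt and no reset: what is moved stays moved. The work goes in short steps, Python scripts to look and compute and a tool call to move; the robot and the scene stay as the last step left them, time stands still between calls to the robot, and variables do not carry over. Pictures are saved under pics/ and viewed, at most 10 in all, crops included, and the job is handed in when it is done.

Besides the shell and the picture viewer there is one more tool, called after "Call:" as name([rows], argument=value, ...), one row to a line, values as JSON. move_arm: Moves the arm, as the interface text tells. Its arguments: {"type":"object","properties":{"motion":{"type":"array"},"newtons":{"type":"number"}},"required":["motion"]}

```bash
mkdir -p pics
python3 - <<'E'
from workcell import manip, vision
import cv2, pickle
for n in("side","top"):
    c=vision.camera(n); pickle.dump(c,open(n+".pkl","wb")); cv2.imwrite(f"pics/{n}0.png",c["pixels"][:,:,::-1])
    print(n,c["fx"],c["fy"],c["cx"],c["cy"],c["k1"],c["R"],c["t"])
print(manip.get_obs())
E
```

```text
side 362.19080350084096 362.19080350084096 321.40030467086945 199.94079988939052 -0.04258331411216032 [[-9.82183747e-01 -1.87920723e-01 -9.42565836e-04]
 [-1.23192470e-01  6.47647416e-01 -7.51915181e-01]
 [ 1.41910895e-01 -7.38402754e-01 -6.59259184e-01]] [0.38790115 0.26669769 1.22236977]
top 390.89171733719724 390.89171733719724 319.63904674320736 206.38572433839204 -0.04829921377874883 [[-0.00519784 -0.99975749  0.02139983]
 [-0.99510196  0.00305868 -0.09880651]
 [ 0.09871709 -0.02180859 -0.99487654]] [-0.15581527  0.44200998  1.57942323]
{'clock': 0.1, 'joint_pos': array([-1.26059953,  0.33279247, -0.06468276,  1.46084459,  0.02161032,
        1.34991436, -0.0885162 ]), 'joint_velocities': array([-6.71655256e-05, -2.10893706e-03, -1.05985866e-03, -1.70190894e-03,
        1.27472462e-03,  4.81415398e-04, -7.94273751e-06]), 'tau': array([ 2.59123088e-03, -6.26750779e+01,  4.99729556e-02, -3.92425668e+01,
        1.64486450e-02,  6.90708330e-03, -6.76589707e-06]), 'position': array([0.20408655, 0.59038606, 0.23061166]), 'ee_rot': array([ 1.65637111e-01,  9.86186569e-01, -6.27878016e-04, -6.82713801e-05]), 'ft_force': array([0.72529885, 0.12172191, 0.24420305]), 'torque': array([-0.04040041, -0.01935079, -0.02612685]), 'grasp_force': 0.0, 'grip_width': 1.0008394232739724}
```

View pics/top0.png

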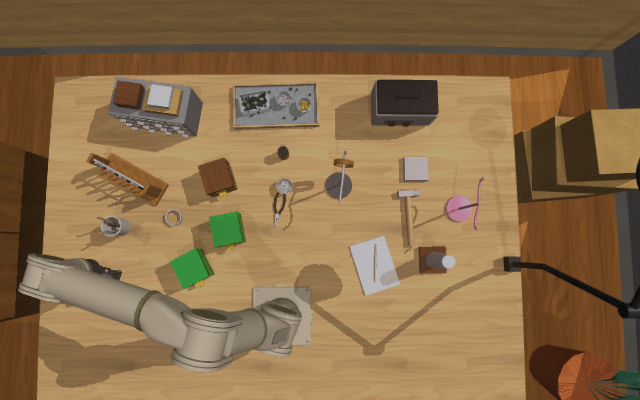

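View pics/side0.png

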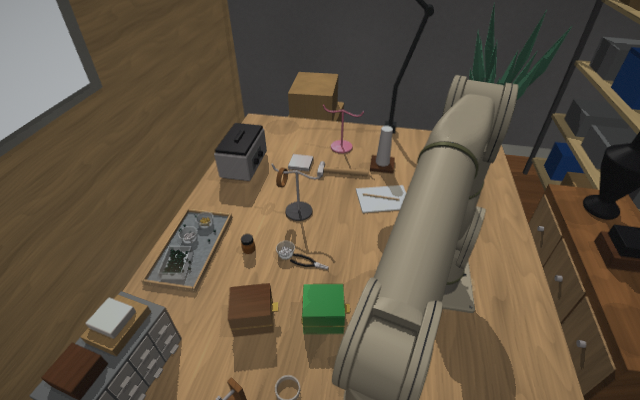

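In the top view, the candidates for the case are:
- walnut box at (217,177) – brown, with a brass tab
- green boxes at (226,229) and (190,268) – not meant
- brown box at (128,93), which stands on the drawers

For the stand they are the dark-footed one at (339,186) and the pink one at (460,208), which is to be left alone. I choose walnut (217,177) and dark (339,186), and check both in one close crop.

```bash
cat > h.py <<'E'
import numpy as np, cv2, pickle
from workcell import manip, vision
def load(n): return pickle.load(open(n+".pkl","rb"))
def snap(n):
    c=vision.camera(n); pickle.dump(c,open(n+".pkl","wb")); return c
def K(c): return np.array([[c["fx"],0,c["cx"]],[0,c["fy"],c["cy"]],[0,0,1.]])
def D(c): return np.array([c["k1"],0,0,0.])
def und(c,p): return cv2.undistortPoints(np.array(p,float).reshape(-1,1,2),K(c),D(c)).reshape(-1,2)
def onz(c,p,z):
    d=np.c_[und(c,p),np.ones(len(np.reshape(p,(-1,2))))]@c["R"]; o=-c["R"].T@c["t"]
    return o+d*((z-o[2])/d[:,2])[:,None]
def tri(a,pa,b,pb):
    P=[np.c_[c["R"],c["t"]] for c in(a,b)]
    X=cv2.triangulatePoints(P[0],P[1],und(a,pa).T,und(b,pb).T); return (X[:3]/X[3]).T
def proj(c,X): return cv2.projectPoints(np.array(X,float).reshape(-1,1,3),cv2.Rodrigues(c["R"])[0],c["t"],K(c),D(c))[0].reshape(-1,2)
def crop(c,u,v,w=100,h=75,s=4): return cv2.resize(c["pixels"][v:v+h,u:u+w,::-1],None,fx=s,fy=s,interpolation=cv2.INTER_CUBIC)
E
python3 - <<'E'
from h import *
t,s=load("top"),load("side")
im=np.vstack([np.hstack([crop(t,170,145),crop(s,205,270)]),np.hstack([crop(t,290,140),crop(s,255,150)])])
cv2.imwrite("pics/crop1.png",im)
E
```

```text
(no output)
```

View pics/crop1.png

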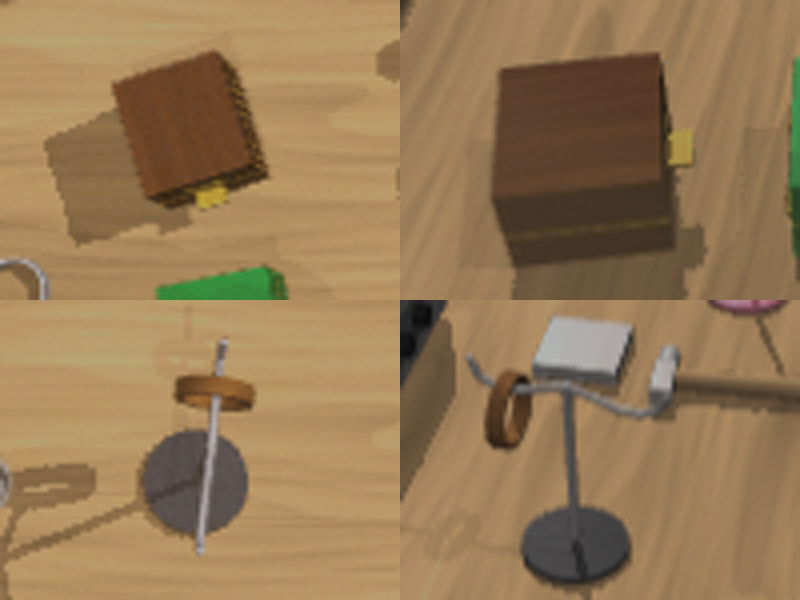

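The crops confirm both choices. The walnut case has a brass tab at about top (222,193) and side (375→ 276,307). The dark stand has its empty front arm tip at top (340,202) and side ~(322,163), and the wooden bangle hangs on the rear arm. Now I measure.

Run:
```python
from h import *
t,s=load("top"),load("side")
np.set_printoptions(precision=4,suppress=True)
f=lambda L,ox,oy:np.array([[ox+x/4-.4,oy+y/4-.4] for x,y in L])
# rear-left, rear-right, front-right, front-left lid top corners
T=f([(113,85),(213,52),(245,162),(148,195)],170,145); S=f([(97,194),(100,70),(258,54),(264,182)],205,270)
X=tri(t,T,s,S); print("lid corners",X); print(onz(t,T,.097)); print(onz(s,S,.097))
for n,c,(u,v,w,h) in(("top",t,(210,180,30,20)),("side",s,(270,300,12,14))):
    hsv=cv2.cvtColor(c["pixels"],cv2.COLOR_RGB2HSV)[v:v+h,u:u+w].astype(int)
    m=(hsv[...,0]>20)&(hsv[...,0]<35)&(hsv[...,1]>130)&(hsv[...,2]>120)
    ys,xs=np.nonzero(m); ct=(u+xs.mean(),v+ys.mean()); print(n,"tab",ct,m.sum(),xs.min()+u,xs.max()+u,ys.min()+v,ys.max()+v,onz(c,[ct],.052))
    if n=="top":a=ct
    else:b=ct
print("tab",tri(t,[a],s,[b]))
T=f([(200,252),(223,43),(211,130)],290,140); S=f([(271,50),(70,58),(168,86)],255,150)
print("stand tipF tipR posttop",tri(t,T,s,S)); print(onz(t,T,.218)); print(onz(s,S,.218))
# foot by dark mask
for c,(u,v,w,h) in((t,(320,165,40,45)),(s,(280,195,40,35))):
    p=c["pixels"][v:v+h,u:u+w].astype(int); m=(p.max(2)<110)&(p.max(2)-p.min(2)<22)
    m=cv2.morphologyEx(m.astype(np.uint8),cv2.MORPH_OPEN,np.ones((3,3)))
    cn=max(cv2.findContours(m,0,1)[0],key=cv2.contourArea); hl=cv2.convexHull(cn); e=cv2.fitEllipse(hl); ct=(e[0][0]+u,e[0][1]+v)
    print("foot",e,onz(c,[ct],.01))
```

```text
lid corners [[0.5961 0.3238 0.0972]
 [0.6304 0.2259 0.0981]
 [0.5186 0.1912 0.1011]
 [0.4868 0.2882 0.0901]]
[[0.5963 0.3239 0.097 ]
 [0.6291 0.2258 0.097 ]
 [0.5191 0.1921 0.097 ]
 [0.4867 0.2865 0.097 ]]
[[0.5961 0.3237 0.097 ]
 [0.6324 0.2252 0.097 ]
 [0.52   0.1885 0.097 ]
 [0.4842 0.2921 0.097 ]]
top tab (np.float64(222.33333333333334), np.float64(193.84848484848484)) 33 219 226 192 196 [[0.4905 0.2351 0.052 ]]
side tab (np.float64(274.8837209302326), np.float64(306.2325581395349)) 43 272 277 302 310 [[0.4922 0.2356 0.052 ]]
tab [[0.4914 0.2353 0.0516]]
stand tipF tipR posttop [[ 0.4318 -0.2215  0.2693]
 [ 0.6294 -0.2487  0.2155]
 [ 0.542  -0.2389  0.2039]]
[[ 0.4356 -0.2255  0.218 ]
 [ 0.628  -0.2486  0.218 ]
 [ 0.5472 -0.2367  0.218 ]]
[[ 0.4471 -0.2929  0.218 ]
 [ 0.6289 -0.2455  0.218 ]
 [ 0.5286 -0.22    0.218 ]]
foot ((15.102478981018066, 19.604663848876953), (17.638010025024414, 24.53253746032715), 2.1750874519348145) [[ 0.5336 -0.2228  0.01  ]]
foot ((18.291118621826172, 15.879796981811523), (19.41625213623047, 26.522090911865234), 87.33260345458984) [[ 0.534  -0.2304  0.01  ]]
```

Call:
move_arm([
  [[0,0,0],[0,0,-0.166],1],
  [[0,0,0],[0,0,-0.166],1],
  [[0,0,0],[0,0,-0.166],1],
  [[0,0,0],[0,0,-0.166],1],
  [[0,0,0],[0,0,-0.166],1],
  [[0,0,0],[0,0,0],1],
], newtons=50)

```text
clock: 0.7
position: [0.2042, 0.5905, 0.2309]
ee_rot: [-0.16, 0.987, -0.0, -0.0]
ft_force: [0.5, -1.0, -0.1]
grip_width: 0.999
grasp_force: 0.0
```

Call:
move_arm([
  [[-0.021,-0.057,0],[0,0,0],1],
  [[-0.021,-0.057,0],[0,0,0],1],
  [[-0.021,-0.057,0],[0,0,0],1],
  [[-0.021,-0.057,0],[0,0,0],1],
  [[-0.021,-0.057,0],[0,0,0],1],
  [[-0.021,-0.057,0],[0,0,0],1],
  [[-0.021,-0.057,0],[0,0,0],1],
  [[-0.021,-0.057,0],[0,0,0],1],
  [[-0.021,-0.057,0],[0,0,0],1],
  [[-0.021,-0.057,0],[0,0,0],1],
  [[0,0,0],[0,0,0],1],
  [[0,0,0],[0,0,0],1],
])

```text
clock: 1.9
position: [0.4881, 0.2334, 0.2311]
ee_rot: [-0.156, 0.988, 0.0, -0.0]
ft_force: [-0.4, 0.9, 0.1]
grip_width: 0.998
grasp_force: 0.0
```

Call:
move_arm([
  [[0,0,0.04],[0,0,0],0.4],
  [[0,0,0.04],[0,0,0],0.4],
  [[0,0,0.04],[0,0,0],0.4],
  [[0,0,0.04],[0,0,0],0.4],
  [[0,0,0.04],[0,0,0],0.4],
  [[0,0,0.03],[0,0,0],0.4],
  [[0,0,0.027],[0,0,0],0.4],
  [[0,0,0],[0,0,0],0.4],
  [[0,0,0],[0,0,0],0.4],
])

```text
clock: 2.8
position: [0.487, 0.2354, 0.0389]
ee_rot: [-0.159, 0.987, 0.0, -0.0]
ft_force: [-4.1, 0.1, 0.8]
grip_width: 0.696
grasp_force: 0.0
```

Run:
```python
from h import *
t,s=snap("top"),snap("side")
im=np.hstack([crop(t,180,140),crop(s,215,255)])
cv2.imwrite("pics/tab.png",im); print(manip.get_obs()["position"],manip.get_obs()["ft_force"])
```

```text
[0.48741586 0.23526118 0.03957774] [-3.64280954 -0.00999776  1.46518929]
```

View pics/tab.png

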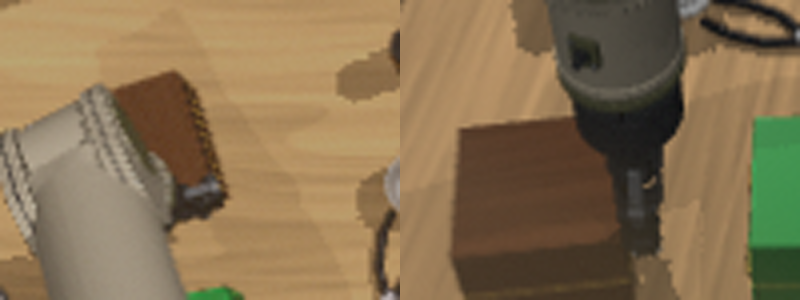

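The fingers straddle the tab at crop (620,185) in the side view and touch the lid face lightly (-4 N in x). I back off 3 mm and close.

Call:
move_arm([
  [[0.004,0,0],[0,0,0],0.4],
  [[0,0,0],[0,0,0],-1],
  [[0,0,0],[0,0,0],-1],
  [[0,0,0],[0,0,0],-1],
  [[0,0,0],[0,0,0],-1],
  [[0,0,0],[0,0,0],-1],
  [[0,0,0],[0,0,0],-1],
], newtons=40)

```text
clock: 3.6
position: [0.4853, 0.234, 0.0394]
ee_rot: [-0.159, 0.987, 0.001, 0.0]
ft_force: [-2.9, 0.6, 6.3]
grip_width: 0.337
grasp_force: 39.0
```

Call:
move_arm([
  [[-0.001,0,-0.018],[0,0,0],-1],
  [[-0.003,0,-0.018],[0,0,0],-1],
  [[-0.004,0,-0.018],[0,0,0],-1],
  [[-0.006,0,-0.017],[0,0,0],-1],
  [[-0.008,0,-0.016],[0,0,0],-1],
  [[0,0,0],[0,0,0],-1],
])

```text
clock: 4.2
position: [0.502, 0.2394, 0.1058]
ee_rot: [-0.159, 0.987, 0.001, 0.002]
ft_force: [3.8, 4.0, -4.2]
grip_width: 0.33
grasp_force: 40.1
```

Call:
move_arm([
  [[-0.01,0,-0.016],[0,0,0],-1],
  [[-0.011,0,-0.014],[0,0,0],-1],
  [[-0.012,0,-0.013],[0,0,0],-1],
  [[-0.014,0,-0.012],[0,0,0],-1],
  [[0,0,0],[0,0,0],-1],
])

```text
clock: 4.7
position: [0.5347, 0.2501, 0.1454]
ee_rot: [-0.159, 0.987, 0.0, 0.0]
ft_force: [0.5, 1.7, -2.6]
grip_width: 0.33
grasp_force: 41.1
```

Call:
move_arm([
  [[-0.015,0,-0.011],[0,0,0],-1],
  [[-0.016,0,-0.009],[0,0,0],-1],
  [[-0.017,0,-0.007],[0,0,0],-1],
  [[-0.017,0,-0.006],[0,0,0],-1],
  [[-0.018,0,-0.004],[0,0,0],-1],
  [[0,0,0],[0,0,0],-1],
  [[0,0,0],[0,0,0],-1],
])

```text
clock: 5.4
position: [0.5923, 0.2688, 0.1718]
ee_rot: [-0.159, 0.987, -0.0, -0.001]
ft_force: [-0.3, 1.2, -4.8]
grip_width: 0.33
grasp_force: 39.8
```

Run:
```python
from h import *
t,s=snap("top"),snap("side")
cv2.imwrite("pics/lid.png",np.hstack([crop(t,180,140),crop(s,205,245)]))
```

```text
(no output)
```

View pics/lid.png

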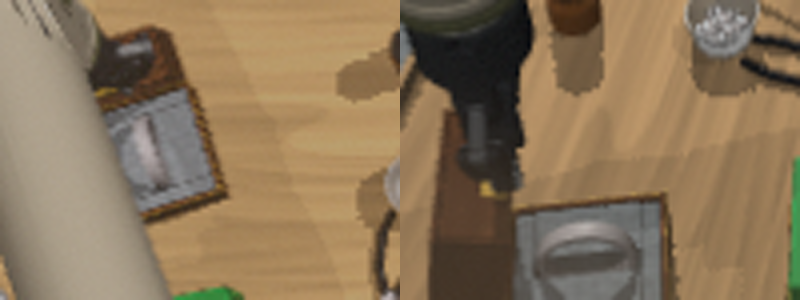

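The lid is near 1.4 rad with the tab still in the fingers, and the bangle shows in the slot (side crop ~(590,255)). I release and rise.

Call:
move_arm([
  [[0,0,0],[0,0,0],0.3],
  [[0,0,0],[0,0,0],0.3],
  [[0,0,0],[0,0,0],0.3],
  [[0,0,0],[0,0,0],0.3],
  [[0,0,0],[0,0,0],0.3],
  [[0.01,0,-0.04],[0,0,0],0.3],
  [[0.02,0,-0.05],[0,0,0],0.3],
  [[0.02,0,-0.05],[0,0,0],0.3],
  [[0.06,0,0],[0,0,0],0.3],
  [[0.06,0,0],[0,0,0],0.3],
  [[0.06,0,0],[0,0,0],0.3],
  [[0.06,0,0],[0,0,0],0.3],
])

```text
clock: 6.7
position: [0.3851, 0.2001, 0.2778]
ee_rot: [-0.159, 0.987, 0.0, 0.0]
ft_force: [0.3, -0.1, 0.2]
grip_width: 0.648
grasp_force: 0.0
```

Call:
move_arm([
  [[0,-0.06,0],[0,0,0],0.3],
  [[0,-0.06,0],[0,0,0],0.3],
  [[0,-0.06,0],[0,0,0],0.3],
  [[0,-0.06,0],[0,0,0],0.3],
  [[0,0,0],[0,0,0],0.3],
  [[0,0,0],[0,0,0],0.3],
])

```text
clock: 7.3
position: [0.4433, 0.0291, 0.278]
ee_rot: [-0.158, 0.987, 0.0, 0.0]
ft_force: [0.1, 1.0, 0.9]
grip_width: 0.648
grasp_force: 0.0
```

Run:
```python
from h import *
t,s=snap("top"),snap("side")
cv2.imwrite("pics/open.png",np.vstack([np.hstack([crop(t,170,130),crop(s,215,270)]),np.hstack([crop(t,290,140),crop(s,255,150)])]))
```

```text
(no output)
```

View pics/open.png

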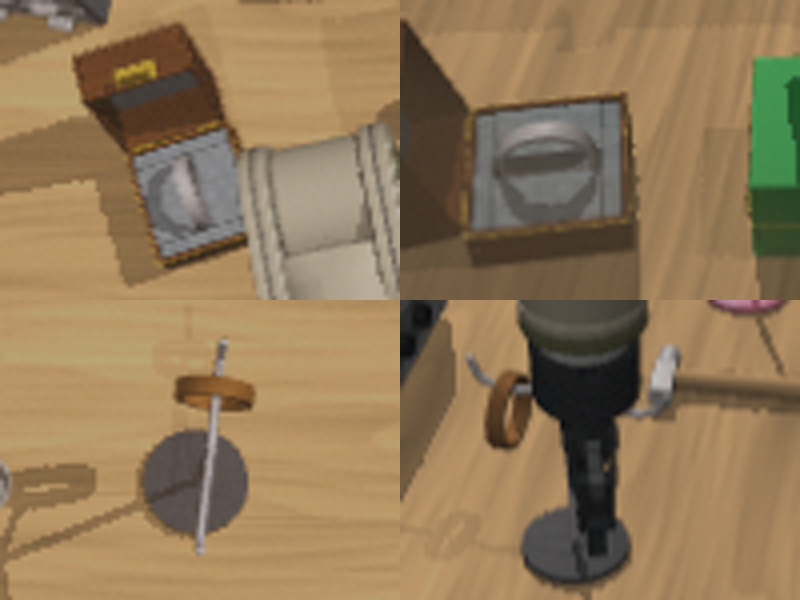

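The lid has fallen fully open. The bangle stands in the slot, at top crop (188,193) → pixel (217,178) and side crop (548,140) → pixel (252,305). I measure it by brightness mask.

Run:
```python
from h import *
np.set_printoptions(precision=4,suppress=True)
t,s=load("top"),load("side")
for c,(u,v,w,h) in((t,(206,163,24,32)),(s,(236,296,34,30))):
    p=c["pixels"][v:v+h,u:u+w].astype(int); g=p.sum(2)//3; r=p[...,0]-p[...,2]
    print("gray");print("\n".join(" ".join(f"{x:3d}" for x in row) for row in g)); 
    print("r-b");print("\n".join("".join(f"{x:4d}" for x in row) for row in r[::2]))
```

```text
gray
 70  71  72  72  71  72  74  71  68  64  73  84  74  65  63  70 111 132 130 133 105  63  60 114
 74  72  72  76  69  65  63  78  94  78  66  58  70 106 130 131 131 132 131 134 108  77  71  85
 72  79  77  60  77  90  77  67  56  91 123 132 132 134 132 132 135 134 130 124 109  87  87  84
 94 106  82  76  65  61 109 140 131 126 128 133 135 138 137 130 120 104 122 136 134 112  79  59
 65  64  64 104 138 136 135 133 132 128 132 132 127 117 113 123 135 137 137 137 136 115 101  77
100 132 130 126 128 134 134 134 130 109  91  99 123 132 131 131 129 133 138 136 134 134 108  88
130 129 130 131 131 133 126 112 111 127 122 100 114 135 134 134 132 135 137 135 135 136 111  97
128 127 128 124 116 120 134 135 139 143 121  79 116 134 136 136 134 131 134 133 137 139 108 112
123 112 114 136 139 124 108 134 152 153 132  81  91 126 137 135 136 133 135 134 134 137 110 124
131 132 132 123 102 101 100 135 158 162 140  90  91 121 140 136 138 138 135 133 136 138 134 137
131 132 122  98 103 101 116 151 167 166 153 115  94 116 130 132 139 140 137 133 128 129 132 136
135 122  98  98  96 115 136 155 171 172
[... 8976 characters left out ...]
  2   2   2   2
   1   3   4   4   7   8   8   5   3   2   3   2   3   3   3   2   3   3   3   2   3   3   3   3   4   8  10  10   6   7   2   4   3   2
   3   5   4   3   5   8   7   8   9   5   3   2   2   3   2   4   3   2   3   3   4   4   6   7   8   9   8   7   3   7   4   3   4   4
   2   4   5   2   3   4   8   8   8   8   6   3   4   4   4   4   3   4   5   4   4   7  10   7   9   8   6   3   3   6   4   4   3   3
   3   5   5   2   3   2   4   8   8   8   7   7   8  10   9   8   8   8   8   8   8   8   8   9   9   4   3   3   3   7   5   4   4   5
   3   6   5   2   3   3   3   4   6   8   9   9   7   9   9   8   8   8   9  10  14  16  18  20  16  13  18  21  26  33  38  48  47  50
```

Run:
```python
from h import *
np.set_printoptions(precision=4,suppress=True)
t,s=load("top"),load("side")
f=lambda X:(X,X.mean(0),np.linalg.norm(X[0]-X[1]),np.arctan2(*(X[0]-X[1])[1::-1]))
print(f(onz(t,[(215.3,169),(219.7,186.8)],.05))); print(f(onz(s,[(240,310.5),(263,310.5)],.05)))
print("apex by z",onz(t,[(216.6,177)],.087),onz(s,[(250.5,302)],.087)); print("tri",tri(t,[(216.6,177)],s,[(250.5,302)]))
# pad/base rim corners z=.045: RL RR? FL FR from crops
T=np.array([(133,155),(165,265)])/4+[169.6,129.6]; S=np.array([(68,235),(72,105),(226,95),(236,218)])/4+[214.6,269.6]
print(onz(t,T,.045),onz(s,S,.045))
C=np.array([.558,.2575]);x=np.array([.949,.3146])
print("pred top ring",proj(t,[[*C,.087],[*(C-x*.036),.05],[*(C+x*.036),.05]]),proj(s,[[*C,.087],[*(C-x*.036),.05],[*(C+x*.036),.05]]))
# tip in side: expected
h=np.array([.5318,-.237]);a=np.array([.993,-.119])
print(proj(s,[[*(h-a*.097),.218],[*(h-a*.061),.192],[*h,.208],[*h,.004]]),proj(t,[[*(h-a*.097),.218],[*h,.004]]))
```

```text
(array([[0.5927, 0.2663, 0.05  ],
       [0.5196, 0.2468, 0.05  ]]), array([0.5562, 0.2565, 0.05  ]), np.float64(0.07570299318183756), np.float64(0.2605162981739864))
(array([[0.591 , 0.2685, 0.05  ],
       [0.5235, 0.2552, 0.05  ]]), array([0.5573, 0.2619, 0.05  ]), np.float64(0.0688427311734186), np.float64(0.19424735547998268))
apex by z [[0.5532 0.2512 0.087 ]] [[0.5571 0.2564 0.087 ]]
tri [[0.5566 0.2531 0.0814]]
[[0.5966 0.3185 0.045 ]
 [0.4834 0.2831 0.045 ]] [[0.5963 0.326  0.045 ]
 [0.6336 0.2212 0.045 ]
 [0.5185 0.1893 0.045 ]
 [0.481  0.2895 0.045 ]]
pred top ring [[215.0377 175.8188]
 [219.8713 185.7571]
 [214.6705 169.138 ]] [[250.0781 302.2629]
 [263.8022 307.8693]
 [239.6051 310.5255]]
[[322.0496 173.0974]
 [312.7195 176.9703]
 [296.9851 170.478 ]
 [299.2597 210.9467]] [[339.5874 202.6267]
 [338.4113 185.2548]]
```

Call:
move_arm([
  [[0,0,0],[0,0,0.035],0.3],
  [[-0.0335,0.041,0],[0,0,0],0.3],
  [[-0.0335,0.041,0],[0,0,0],0.3],
  [[-0.0335,0.041,0],[0,0,0],0.3],
  [[-0.0335,0.041,0],[0,0,0],0.3],
  [[-0.0335,0.041,0],[0,0,0],0.3],
  [[-0.0335,0.041,0],[0,0,0],0.3],
  [[0,0,0.04],[0,0,0],0.1],
  [[0,0,0.04],[0,0,0],0.1],
  [[0,0,0.04],[0,0,0],0.1],
  [[0,0,0],[0,0,0],0.1],
  [[0,0,0],[0,0,0],0.1],
])

```text
clock: 8.6
position: [0.5342, 0.2506, 0.1884]
ee_rot: [-0.145, 0.989, 0.0, -0.0]
ft_force: [1.0, 0.7, 1.0]
grip_width: 0.547
grasp_force: 0.0
```

Call:
move_arm([
  [[0,0,0.04],[0,0,0],0.1],
  [[0,0,0.04],[0,0,0],0.1],
  [[0,0,0.04],[0,0,0],0.1],
  [[0,0,0.03],[0,0,0],0.1],
  [[0,0,0.026],[0,0,0],0.1],
  [[0,0,0],[0,0,0],0.1],
  [[0,0,0],[0,0,0],-1],
  [[0,0,0],[0,0,0],-1],
  [[0,0,0],[0,0,0],-1],
  [[0,0,0],[0,0,0],-1],
  [[0,0,0],[0,0,0],-1],
  [[0,0,0],[0,0,0],-1],
], newtons=70)

```text
clock: 9.8
position: [0.5355, 0.2503, 0.0576]
ee_rot: [-0.145, 0.989, 0.001, 0.001]
ft_force: [-2.5, -0.7, 7.3]
grip_width: 0.059
grasp_force: 68.5
```

Run:
```python
from h import *
t,s=snap("top"),snap("side")
cv2.imwrite("pics/grip.png",np.hstack([crop(t,170,130),crop(s,215,260)])); o=manip.get_obs(); print(o["grip_width"],o["grasp_force"],o["ft_force"])
```

```text
0.06188264151511506 68.46104081254452 [-2.03549107 -0.9825228   6.86537712]
```

View pics/grip.png

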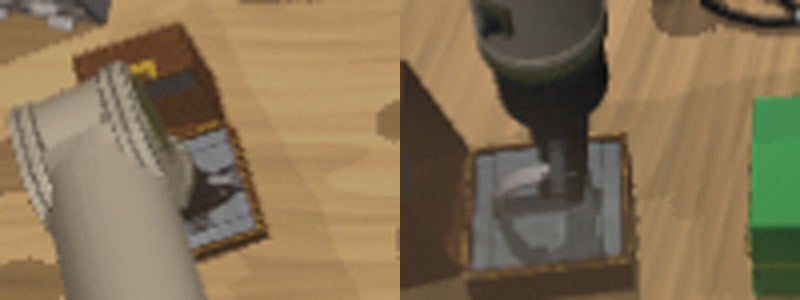

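The fingers hold the bangle's front shoulder (side crop ~(560,180)), but the opening reads small. I lift a little within the slot to test the grip.

Call:
move_arm([
  [[0,0,-0.01],[0,0,0],-1],
  [[0,0,-0.01],[0,0,0],-1],
  [[0,0,-0.01],[0,0,0],-1],
  [[0,0,0],[0,0,0],-1],
  [[0,0,0],[0,0,0],-1],
])

```text
clock: 10.4
position: [0.5346, 0.2501, 0.0786]
ee_rot: [-0.145, 0.989, 0.0, 0.0]
ft_force: [0.5, -0.0, -0.7]
grip_width: 0.064
grasp_force: 68.3
```

Run:
```python
from h import *
t,s=snap("top"),snap("side")
cv2.imwrite("pics/grip2.png",crop(s,220,255,80,75,6)); o=manip.get_obs(); print(o["grip_width"],o["grasp_force"],o["ft_force"],o["torque"])
```

```text
0.05791984590455931 68.31183762405999 [-0.19370417 -1.02443791 -0.80759509] [-0.01577858 -0.02602163  0.00013882]
```

View pics/grip2.png

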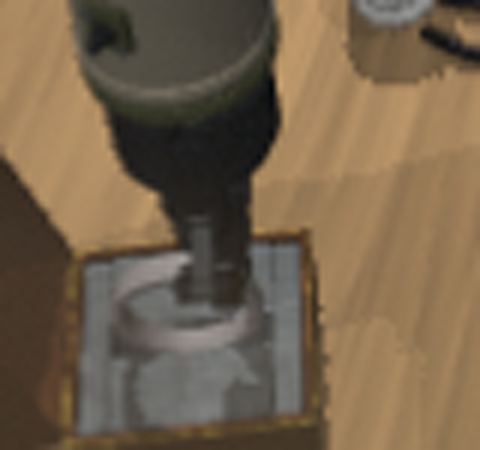

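The bangle has come up with the fingers: the force reads -0.8 N, and its lower arc at crop (190,335) has left the floor of the slot. I lift it clear and then turn towards the stand.

Call:
move_arm([
  [[0,0,-0.02],[0,0,0],-1],
  [[0,0,-0.03],[0,0,0],-1],
  [[0,0,-0.04],[0,0,0],-1],
  [[0,0,-0.04],[0,0,0],-1],
  [[0,0,-0.04],[0,0,0],-1],
  [[0,0,-0.03],[0,0,0],-1],
  [[0,0,-0.02],[0,0,0],-1],
  [[0,0,0],[0,0,0],-1],
])

```text
clock: 11.3
position: [0.5353, 0.2503, 0.2458]
ee_rot: [-0.145, 0.989, 0.001, 0.002]
ft_force: [-0.3, 0.0, -1.3]
grip_width: 0.064
grasp_force: 68.3
```

Run:
```python
from h import *
t,s=snap("top"),snap("side"); o=manip.get_obs(); p=o["position"]; print(p,o["ee_rot"],o["ft_force"],o["grip_width"])
X=p+np.array([.955*.022,.2955*.022,-.006]); print(X,proj(s,[X,p]),proj(t,[X,p]))
u,v=proj(s,[X])[0].astype(int)
cv2.imwrite("pics/air.png",np.hstack([crop(s,u-40,v-45,80,90,5),crop(t,*(proj(t,[X])[0].astype(int)-[40,45]),80,90,5)]))
```

```text
[0.53423541 0.24984129 0.24262701] [-1.45299840e-01  9.89387597e-01 -9.93596973e-05 -3.59045246e-04] [-0.66674968 -0.38965195 -1.16385462] 0.060474722096522576
[0.55524541 0.25634229 0.23662701] [[243.68374626 270.31209151]
 [251.74402808 268.1822614 ]] [[205.16203794 169.21175572]
 [206.37730463 174.69292152]]
```

View pics/air.png

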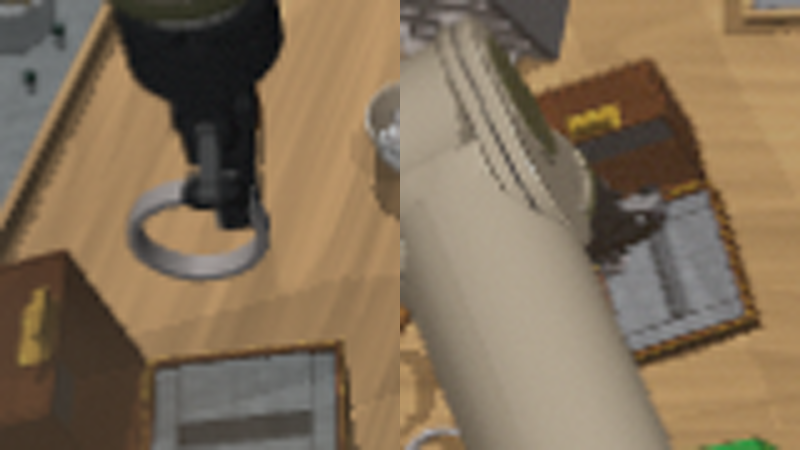

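Run:
```python
from h import *
np.set_printoptions(precision=1,suppress=True)
s=load("side"); yaw=.29; x=np.array([np.cos(yaw),np.sin(yaw),0]);y=np.array([-x[1],x[0],0]);z=np.array([0,0,1.])
g=np.array([.5345,.250,.2427+.019])
# ring gripped: origin pivots about grip point g
for roll in(-.6,-.3,-.15,0,.15,.3):
  for pit in(0,):
    c,sn=np.cos(roll),np.sin(roll); Z=c*z+sn*y; Y=c*y-sn*z
    C=g+x*.022-Z*.025; a=np.linspace(0,2*np.pi,181)
    P=np.array([C+r*(np.cos(a)[:,None]*x+np.sin(a)[:,None]*Z)+k*.007*Y for r,k in((.037,-1),(.037,1))]); q=proj(s,P.reshape(-1,3))
    i1=proj(s,C-.0305*Z+.007*Y)[0]; i2=proj(s,C-.0305*Z-.007*Y)[0]
    print(roll,"u",q[:,0].min(),q[:,0].max(),"v",q[:,1].min(),q[:,1].max(),"bottom pt",q[q[:,1].argmax()],"inner bottom",i1,i2)
c=s["pixels"].astype(int)[255:286,224:262]; r=c[...,0]-c[...,2]
print("\n".join("".join("#" if x<22 else "." for x in row) for row in r))
```

```text
-0.6 u 228.20912147208804 257.53961343455194 v 259.02899484034754 288.095110507545 bottom pt [242.9 288.1] inner bottom [243.7 285.7] [244.4 283.8]
-0.3 u 228.6718715327928 257.71510273886713 v 258.864770290048 285.35346452451546 bottom pt [243.3 285.4] inner bottom [244.5 283.3] [245.  280.1]
-0.15 u 228.87246440610213 257.7604625026873 v 258.9586185283947 283.3183223142653 bottom pt [243.7 283.3] inner bottom [244.8 281.5] [245.2 277.8]
0 u 229.04599687832047 257.7755433360986 v 259.1702745775313 280.91074459682216 bottom pt [243.5 280.9] inner bottom [245.1 279.4] [245.3 275.2]
0.15 u 229.19516756543828 257.7603089300069 v 259.4894741705074 278.19093025549296 bottom pt [243.2 278.2] inner bottom [245.2 277. ] [245.4 272.4]
0.3 u 229.31826239302436 257.75480921566464 v 259.9049073061803 275.2266550430994 bottom pt [242.9 275.2] inner bottom [245.4 274.3] [245.4 269.4]
.................#############........
.................#############........
.................#############........
...................###########........
...................###########........
.................#####
[... 291 characters left out ...]
....###..............###########.....
.....##................##########.....
.....##................#####.####.....
.....###......................###.....
.....###......................###.....
.....####....................####.....
.....######.................#####.....
......########............######......
.......########################.......
........######################........
.........####################.........
...........################...........
...............#########..............
......................................
......................................
......................................
......................................
......................................
```

The bangle hangs upright in the grip, as the mask agrees with zero tilt (bottom at row 280.5, expected 280.9). I now turn and carry it to the front of the hook.

Call:
move_arm([
  [[0,0,0],[0,0,0.1],-1],
  [[0,0,0],[0,0,0.18],-1],
  [[0,0,0],[0,0,0.18],-1],
  [[0,0,0],[0,0,0.18],-1],
  [[0,0,0],[0,0,0.18],-1],
  [[0,0,0],[0,0,0.18],-1],
  [[0,0,0],[0,0,0.18],-1],
  [[0,0,0],[0,0,0.18],-1],
  [[0,0,0],[0,0,0.18],-1],
  [[0,0,0],[0,0,0.18],-1],
  [[0,0,0],[0,0,0.18],-1],
  [[0,0,0],[0,0,0.18],-1],
])

```text
clock: 12.6
position: [0.5338, 0.2496, 0.2415]
ee_rot: [0.624, 0.781, -0.001, -0.0]
ft_force: [0.2, -0.2, -1.1]
grip_width: 0.063
grasp_force: 68.3
```

Call:
move_arm([
  [[0,0,0],[0,0,0.18],-1],
  [[0,0,0],[0,0,0.18],-1],
  [[0,0,0],[0,0,0.08],-1],
  [[0,0,0],[0,0,0],-1],
  [[0,0,0],[0,0,0],-1],
])

```text
clock: 13.1
position: [0.5341, 0.2498, 0.2422]
ee_rot: [0.746, 0.665, -0.001, -0.0]
ft_force: [-0.5, 0.2, -1.0]
grip_width: 0.057
grasp_force: 68.3
```

Call:
move_arm([
  [[-0.02,-0.006,0],[0,0,0],-1],
  [[-0.04,-0.01,0],[0,0,0],-1],
  [[-0.06,-0.01,0],[0,0,0],-1],
  [[-0.06,-0.01,0],[0,0,0],-1],
  [[-0.06,-0.01,0],[0,0,0],-1],
  [[-0.06,-0.01,0],[0,0,0],-1],
  [[-0.06,-0.01,0],[0,0,0],-1],
  [[-0.06,-0.01,0],[0,0,0],-1],
  [[-0.04,-0.01,0],[0,0,0],-1],
  [[-0.02,-0.01,0],[0,0,0],-1],
  [[0,0,0],[0,0,0],-1],
  [[0,0,0],[0,0,0],-1],
])

```text
clock: 14.3
position: [0.4212, -0.0981, 0.2432]
ee_rot: [0.747, 0.665, 0.0, -0.0]
ft_force: [-0.8, -0.3, -1.5]
grip_width: 0.062
grasp_force: 68.3
```

Call:
move_arm([
  [[-0.035,-0.009,0],[0,0,0],-1],
  [[-0.045,-0.009,0],[0,0,0],-1],
  [[-0.037,-0.009,0],[0,0,0],-1],
  [[-0.02,0,0.01],[0,0,0],-1],
  [[0,0,0.02],[0,0,0],-1],
  [[0,0,0.02],[0,0,0],-1],
  [[0,0,0],[0,0,0],-1],
  [[0,0,0],[0,0,0],-1],
  [[0,0,0],[0,0,0],-1],
])

```text
clock: 15.2
position: [0.3897, -0.1984, 0.2065]
ee_rot: [0.747, 0.665, 0.0, 0.0]
ft_force: [-0.4, 0.7, -1.7]
grip_width: 0.062
grasp_force: 68.3
```

Run:
```python
from h import *
np.set_printoptions(precision=4,suppress=True)
t,s=snap("top"),snap("side"); o=manip.get_obs(); p=o["position"]; a,b=o["ee_rot"][:2]
ty=np.array([2*a*b,b*b-a*a,0]); tx=np.array([-ty[1],ty[0],0]); C=p-.022*tx-[0,0,.006]; th=np.array([.4712,-.2297,.192]); A=np.array([.9928,-.1197,0]);L=np.array([.1197,.9928,0])
print(p,ty,"ring C",C,"rel throat",(C-th)@A,(C-th)@L,C[2]-th[2]); print("tool x,y to go units",(th-C)@tx/.75,(th-C)@ty/.75)
print(proj(s,[C,th,th-A*.036+[0,0,.026]]),proj(t,[C,th,th-A*.036+[0,0,.026]]))
cv2.imwrite("pics/pre.png",np.hstack([crop(s,280,135,100,100,4),crop(t,290,140,100,100,4)]))
```

```text
[ 0.3895 -0.1987  0.2064] [ 0.9933 -0.1159  0.    ] ring C [ 0.387  -0.2206  0.2004] rel throat -0.0847125899612468 -0.0010024691092802261 0.008420306710942349
tool x,y to go units 0.0008994469202793833 0.11295555141464435
[[334.9873 179.3114]
 [312.7244 176.9778]
 [322.0515 173.1089]] [[338.0306 216.3973]
 [340.1278 193.7498]
 [339.5692 202.6322]]
```

View pics/pre.png

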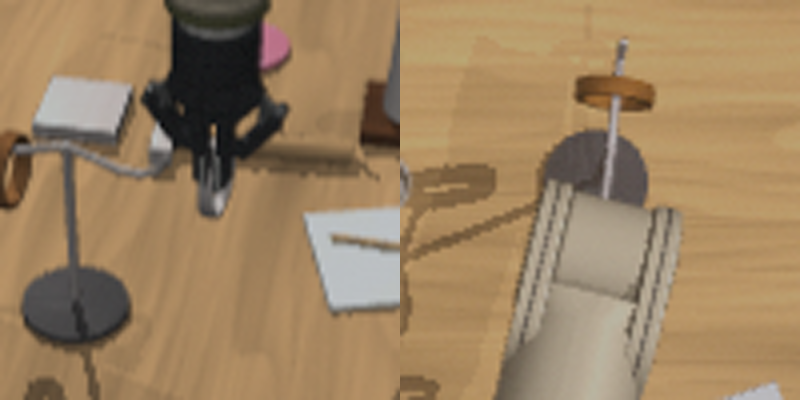

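The bangle is held upright at side crop (212,195). The hook tip at (168,152) and bend at (135,170) match my prediction. I move in along the bar over the tip.

Call:
move_arm([
  [[0.001,0.012,0],[0,0,0],-1],
  [[0,0.015,0],[0,0,0],-1],
  [[0,0.015,0],[0,0,0],-1],
  [[0,0.015,0],[0,0,0],-1],
  [[0,0,0],[0,0,0],-1],
])

```text
clock: 15.8
position: [0.4326, -0.2029, 0.2061]
ee_rot: [0.747, 0.665, -0.0, 0.001]
ft_force: [-0.1, 0.2, -0.0]
grip_width: 0.066
grasp_force: 68.3
```

Call:
move_arm([
  [[0,0.015,0],[0,0,0],-1],
  [[0,0.015,0],[0,0,0],-1],
  [[0,0.015,0],[0,0,0],-1],
  [[0,0.011,0],[0,0,0],-1],
  [[0,0,0],[0,0,0],-1],
  [[0,0,0],[0,0,0],-1],
])

```text
clock: 16.4
position: [0.4726, -0.2082, 0.2057]
ee_rot: [0.747, 0.664, -0.0, -0.0]
ft_force: [0.4, 0.4, -0.9]
grip_width: 0.064
grasp_force: 68.3
```

Call:
move_arm([
  [[0,0,0.01],[0,0,0],-1],
  [[0,0,0.015],[0,0,0],-1],
  [[0,0,0.01],[0,0,0],-1],
  [[0,0,0.006],[0,0,0],-1],
  [[0,0,0],[0,0,0],-1],
  [[0,0,0],[0,0,0],-1],
])

```text
clock: 17.0
position: [0.4732, -0.2081, 0.1751]
ee_rot: [0.747, 0.665, -0.0, -0.0]
ft_force: [0.5, -0.7, -0.2]
grip_width: 0.057
grasp_force: 68.3
```

Call:
move_arm([
  [[0,0,0.002],[0,0,0],-1],
  [[0,0,0.002],[0,0,0],-1],
  [[0,0,0],[0,0,0],-1],
  [[0,0,0],[0,0,0],-1],
])

```text
clock: 17.4
position: [0.4732, -0.2081, 0.1721]
ee_rot: [0.747, 0.665, 0.0, -0.0]
ft_force: [-0.2, 0.6, -1.1]
grip_width: 0.062
grasp_force: 68.3
```

Call:
move_arm([
  [[0,0,0.002],[0,0,0],-1],
  [[0,0,0.002],[0,0,0],-1],
  [[0,0,0],[0,0,0],-1],
  [[0,0,0],[0,0,0],-1],
])

```text
clock: 17.8
position: [0.4732, -0.208, 0.169]
ee_rot: [0.747, 0.665, -0.0, -0.0]
ft_force: [0.5, -0.6, -0.8]
grip_width: 0.061
grasp_force: 68.3
```

Call:
move_arm([
  [[0,0,0.002],[0,0,0],-1],
  [[0,0,0],[0,0,0],-1],
  [[0,0,0],[0,0,0],-1],
])

```text
clock: 18.1
position: [0.4735, -0.2081, 0.168]
ee_rot: [0.747, 0.665, 0.0, 0.0]
ft_force: [-1.7, 0.7, 4.4]
grip_width: 0.062
grasp_force: 69.2
```

Contact at 4.4 N, at the height expected. I open slowly, then rise straight up.

Call:
move_arm([
  [[0,0,0],[0,0,0],-0.8],
  [[0,0,0],[0,0,0],-0.7],
  [[0,0,0],[0,0,0],-0.6],
  [[0,0,0],[0,0,0],-0.5],
  [[0,0,0],[0,0,0],-0.4],
  [[0,0,0],[0,0,0],-0.3],
  [[0,0,0],[0,0,0],-0.2],
  [[0,0,0],[0,0,0],-0.2],
  [[0,0,0],[0,0,0],-0.2],
  [[0,0,0],[0,0,0],-0.2],
  [[0,0,0],[0,0,0],-0.2],
  [[0,0,0],[0,0,0],-0.2],
], newtons=20)

```text
clock: 19.3
position: [0.4732, -0.208, 0.1675]
ee_rot: [0.747, 0.665, 0.0, -0.0]
ft_force: [0.4, -0.4, 0.3]
grip_width: 0.396
grasp_force: 0.0
```

Run:
```python
from h import *
s=snap("side"); o=manip.get_obs(); print(o["position"],o["ft_force"],o["grip_width"],o["grasp_force"])
c=s["pixels"].astype(int)[160:205,290:335]; r=c[...,0]-c[...,2]
print("\n".join("".join("@" if p.sum()<150 else "#" if a<22 else "." for a,p in zip(row,pr)) for row,pr in zip(r,c)))
```

```text
[ 0.47323156 -0.20801716  0.16752432] [ 0.11043333 -0.63025786  0.03825424] 0.40197952945297627 0.0
.#######@@@@@@@@@@@@@@@@@@@@@@@..............
#####@@@@@@@@@@@@@@@@@@@@@@@@@@#.............
##@@@@@@@#@@@@@@@@@@@@@@@@@@@@@###...........
##@@@@@@##@@@@@@@@@@@@@@@@@@@@@####..........
###@@@@@###@@@@@@@@@@@@@@@@@@@@@###..........
###@@@@@@###@@@@@@@@@@@@@@@@@@@@######@......
###@@@@@@####@@@@@@@@@@@@@@@@@##@#####@......
####@@@@@@###@@@@@@@@@@@@@@@@###@@@@@#.......
####@@@@@@@##@@@@@@@@@@@@@@@####@@@@@@.......
.###@@@@@@@##@@@@@@@@@@@@@@@#####@@@@........
...##@@@@@@@@@@@@@#@@@@@@@@@#####@@@@........
#####@@@@@@@@@@@@.....@@@@@@#####@@@@........
##...#@@@@@@@@@@@......@@@@@@####@@@.........
......@@@@@@@@@@@.....#@@@@@@###@@@#.........
......#@@@@@@@@@.....##@@@@@@@##@@@..........
......##...@@@@@#...####@@@@@@@@@@...........
......##....@@@@@#######@@@@@@@@@@...........
......##....@@#@@########@@@@@@@@............
......##....@##@@..######@@@@@@@@............
......##....@##@@..###.###@@@@.@.............
......##....###@@.####.###@@@................
......##....###@@####..###@@@.....
[... 369 characters left out ...]
..........
.......##........#######.....................
.......##.........#####......................
.......##..........###.......................
.......##....................................
.......##....................................
.......##....................................
.......##....................................
.......##....................................
.......##....................................
.......##....................................
.......##....................................
.......###...................................
.....#########...............................
.#.##############............................
.##################..........................
```

Call:
move_arm([
  [[0,0,-0.01],[0,0,0],-0.2],
  [[0,0,-0.015],[0,0,0],-0.2],
  [[0,0,-0.02],[0,0,0],-0.2],
  [[0,0,-0.03],[0,0,0],-0.2],
  [[0,0,-0.04],[0,0,0],-0.2],
  [[0,0,-0.04],[0,0,0],-0.2],
  [[0.03,-0.04,0],[0,0,0],-0.2],
  [[0.03,-0.04,0],[0,0,0],-0.2],
  [[0.04,-0.02,0],[0,0,0],-0.2],
  [[0.04,0,0],[0,0,0],-0.2],
  [[0,0,0],[0,0,0],-0.2],
  [[0,0,0],[0,0,0],-0.2],
])

```text
clock: 20.55
position: [0.4111, -0.0953, 0.2846]
ee_rot: [0.747, 0.665, 0.0, 0.0]
ft_force: [-0.8, -1.4, -0.0]
grip_width: 0.398
grasp_force: 0.0
```

Call:
move_arm([
  [[0.05,0,0],[0,0,0],-0.2],
  [[0.05,0,0],[0,0,0],-0.2],
  [[0,0,0],[0,0,0],-0.2],
  [[0,0,0],[0,0,0],-0.2],
  [[0,0,0],[0,0,0],-0.2],
  [[0,0,0],[0,0,0],-0.2],
  [[0,0,0],[0,0,0],-0.2],
  [[0,0,0],[0,0,0],-0.2],
  [[0,0,0],[0,0,0],-0.2],
  [[0,0,0],[0,0,0],-0.2],
  [[0,0,0],[0,0,0],-0.2],
  [[0,0,0],[0,0,0],-0.2],
])

```text
clock: 21.75
position: [0.4197, -0.0205, 0.2838]
ee_rot: [0.747, 0.665, 0.0, -0.0]
ft_force: [0.1, -0.8, 0.3]
grip_width: 0.399
grasp_force: 0.0
```

Run:
```python
from h import *
a=snap("side")["pixels"].astype(int)
t,s=snap("top"),None; 
for i in range(12): s=snap("side")
s=load("side"); print("motion diff near bangle",np.abs(s["pixels"].astype(int)-a)[165:205,295:330].max())
c=s["pixels"].astype(int)[160:205,290:335]; r=c[...,0]-c[...,2]
print("\n".join("".join("@" if p.sum()<150 else "#" if x<22 else "." for x,p in zip(row,pr)) for row,pr in zip(r,c)))
c=t["pixels"].astype(int)[170:212,315:365]; r=c[...,0]-c[...,2]
print("\n".join("".join("#" if x<22 and p.sum()>330 else "o" if x<22 else "." for x,p in zip(row,pr)) for row,pr in zip(r,c)))
th=np.array([.4712,-.2297,.192]);C=th-[0,0,.03]; L=np.array([.1197,.9928,0])*.037
print(proj(s,[C,C+[0,0,-.037],th]).round(1),proj(t,[th+[0,0,.006],C+L,C-L]).round(1))
```

```text
motion diff near bangle 23
.##########@@@@@@@@@@@@@@@@@@@@@@@@@@........
###########@@@@@@@@@@@@@@@@@@@@@@@@@.........
###########@@@@@@@@@@@@@@@@@@@@@@@@@.........
###########@@@@@@@@@@@@@@@@@@@@@@@@@.........
##########@@@@@@@@@@@@@@@@@@@@@@@@@@@........
##########@@@@@@@@@@@@@@@@@@@@@@@@@@@........
#########@@@@@@@@@@@@@@@@@@@@@@@@@@@@........
##@@@@@@@@@@@@@@@@@@@@@@@@@@@@@@@@@@@@.......
#@@@@@@@@@@@@@@@@@@@@@@@@@@@@@@@@@@@@@.......
.@@@@@@@@@#@@@@@@@@@@@@@@@@@@@@@@@@@@@#......
.#@@@@@@@@##@@@@@@@@@@@@@@@@@@@@@@@@@@##.....
###@@@@@@@@.@@@@@@@@@@@@@@@@@@@@@@@@@@#######
###@@@@@@@@..@@@@@@@@@@@@@@@@@@@@@@@@@@######
....@@@@@@@###@@@@@@@@@@@@@@@@@@@@@@.#@@@####
....@@@@@@@@###@@@@@@@@@@@@@@@@@@@@...@@@@##@
....@@@@@@@@#.#@@@@@@@@@@@@@@@@@@@....@@@@@@@
.....@@@@@@@@..@@@@@@@@@@@@@@@@@@@....@@@@@@@
.....@@@@@@@@..@@@@@@@@@@@@@@@@@@@.....@@@@@.
......@@@@@@@@@@@@@@##@@@@@@@@@@@@.....@@@@@.
......@@@@@@@@@@@@@###.###@@@@@@@@.....@@@@..
......@@@@@@@@@@@@@###.###@@@@@@@@.....@@@@..
......#@@@@@@@@@@@@##..####@@@@@@@....@@@@...
......#@@@@@@@@@@@@##..####@@@@@@@@...@@@@...
......##@@.@@@@
[... 2530 characters left out ...]
.....................##........................
........................##........................
........................##........................
..................................................
..................................................
..................................................
..................................................
..................................................
..................................................
..................................................
..................................................
..................................................
[[312.9 183.4]
 [313.  191. ]
 [312.7 177. ]] [[340.2 193.5]
 [329.8 193.6]
 [349.3 195.9]]
```

Call:
move_arm([
  [[0,0,-0.04],[0,0,0],-0.2],
  [[0,0,-0.04],[0,0,0],-0.2],
  [[0,0,0],[0,0,0],-0.2],
  [[0,0,0],[0,0,0],-0.2],
  [[0,0,0],[0,0,0],-0.2],
  [[0,0,0],[0,0,0],-0.2],
  [[0,0,0],[0,0,0],-0.2],
  [[0,0,0],[0,0,0],-0.2],
  [[0,0,0],[0,0,0],-0.2],
  [[0,0,0],[0,0,0],-0.2],
  [[0,0,0],[0,0,0],-0.2],
  [[0,0,0],[0,0,0],-0.2],
])

```text
clock: 23.65
position: [0.4197, -0.0206, 0.3438]
ee_rot: [0.747, 0.665, 0.0, -0.0]
ft_force: [-0.0, -0.3, 0.1]
grip_width: 0.396
grasp_force: 0.0
```

Call:
move_arm([
  [[0,0,0],[0,0,0],-0.2],
  [[0,0,0],[0,0,0],-0.2],
  [[0,0,0],[0,0,0],-0.2],
  [[0,0,0],[0,0,0],-0.2],
  [[0,0,0],[0,0,0],-0.2],
  [[0,0,0],[0,0,0],-0.2],
  [[0,0,0],[0,0,0],-0.2],
  [[0,0,0],[0,0,0],-0.2],
  [[0,0,0],[0,0,0],-0.2],
  [[0,0,0],[0,0,0],-0.2],
  [[0,0,0],[0,0,0],-0.2],
  [[0,0,0],[0,0,0],-0.2],
])

```text
clock: 24.85
position: [0.4197, -0.0205, 0.3438]
ee_rot: [0.747, 0.665, 0.0, -0.0]
ft_force: [0.8, 0.3, -0.4]
grip_width: 0.401
grasp_force: 0.0
```

Run:
```python
from h import *
f=[snap("top")["pixels"].astype(int) for _ in range(12)]
print("still: bangle",max(np.abs(x-f[0])[188:200,330:352].max() for x in f),"plain table",max(np.abs(x-f[0])[210:222,330:352].max() for x in f))
b=cv2.cvtColor(cv2.imread("pics/top0.png"),cv2.COLOR_BGR2RGB).astype(int); g=f[-1]
for n,(u,v,w,h) in dict(pliers=(270,190,18,35),tub=(276,177,18,16),jar=(275,145,16,16),sizer=(162,206,24,24),hammer=(395,185,30,65),wood=(330,155,28,12)).items():
    print(n,(np.abs(b-g)[v:v+h,u:u+w].max(2)>40).mean().round(2))
print("tab yellow in open place", [tuple(x) for x in f[-1][146:150,200:206].mean(0).astype(int)[:6]])
```

```text
still: bangle 8 plain table 8
pliers 0.73
tub 0.28
jar 0.0
sizer 0.0
hammer 0.0
wood 0.0
tab yellow in open place [(np.int64(146), np.int64(114), np.int64(48)), (np.int64(142), np.int64(112), np.int64(46)), (np.int64(148), np.int64(117), np.int64(45)), (np.int64(143), np.int64(119), np.int64(47)), (np.int64(135), np.int64(108), np.int64(39)), (np.int64(140), np.int64(112), np.int64(41))]
```

```bash
python3 -c "
from workcell import order; print(order.hand_in())"
```

```text
the job is handed in; nothing more can be done
None
```

The case is open and the bangle hung still in the front hook's bend in the last images, with the arm clear of everything; I handed the job in at about 25 s but got no verdict back, and the arm blocked the last view of the pliers and tub, though it never went low near them.

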